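# Shim a rocking induction hob level

## Robot

A 7-joint arm with a two-finger parallel gripper is mounted at the origin on the work surface. World frame = base frame: x ahead of the robot, y to its left, z up, the work surface at z = 0. Lengths are in m, angles in rad, forces in N, time in s.
With the tool pointing down it reaches from about 0.425 to 1.025 m from the base axis. Payload 9.4 kg.
Tool frame: the origin (TCP) lies midway between the tips of the shut fingers; the grasp point (between the pads) lies 19 mm behind it (ctrl.grip_point_offset is the distance from the TCP to the grasp point, in m); z points along the fingers, y is the line along which they close (so a half turn about z gives the same grasp; the last joint's range is limited). The gripper opens to 93 mm and grips with 3 to 60 N. Pads are 15 mm wide; open, the fingers measure 128 mm over their backs; the gripper's body (75 mm by 188 mm) begins 65 mm behind the grasp point.
Start: joints at [1.247, 0.599, -0.003, 1.599, 0.002, 0.943, -0.08], TCP at [0.177, -0.703, 0.219] pointing down, gripper open.
Joint ranges: [-2.57, 2.57], [-0.35, 1.97], [-1.29, 1.29], [0.11, 2.56], [-1.05, 4.19], [0.11, 1.86], [-2.63, 2.63]. Speed limits (rad/s): [2.22, 2.22, 3.01, 3.01, 3.14, 3.14, 3.14].

## Interface

Orientations are given as a unit quaternion [x, y, z, w].
In Python, from cell import ctrl, kin, snapshot gives the robot as it stands. Calls block until the motion is done:
- ctrl.move_pose(position, orientation): joint-space move of the TCP to a pose.
- ctrl.servo_line(position, frame=None, max_speed=0.15, force_limit=None): straight line of the TCP; frame=None keeps the orientation; max_speed is the mean speed in m/s. With force_limit (N) it stops when the force on the tool has changed by that much, and returns True; else False.
- ctrl.goto_joints(angles): joint-space move.
- ctrl.gripper_to(opening, force=None): finger opening in m; force is the grip in N (None keeps the last); returns when the fingers have stopped.
- ctrl.pause(seconds).
- kin.inverse_kinematics(position, orientation): joint angles nearest the present ones, or None.
- snapshot(name): name is "side" or "top"; returns a dict with "img" (384x512x3 uint8, blue, green, red), "mtx" (3x3 intrinsics, pixels), "rvec" (rotation vector, rad) and "tvec" (3), from world to camera coordinates, as OpenCV has them. Camera axes: x right, y down, z forward; pixel columns grow to the right and rows downward; lengths in m; the calibration is good to about 2 mm. A picture is of the moment at which its call begins. There is no depth.
A pose or a line that the arm cannot do raises ctrl.Unreachable and nothing moves.
- ctrl.close_job(): hands the job in; it is judged then, once.
Readings, each from a call of its own:
- ctrl.get_time_s(): time.
- ctrl.get_joint_pos(): joint angles.
- ctrl.get_joint_vel(): joint speeds.
- ctrl.get_effort(): joint torques, N m.
- ctrl.get_tool_pos(): TCP position.
- ctrl.get_orientation(): TCP orientation.
- ctrl.get_contact_force(): force on the tool from outside, world axes, zero at the start.
- ctrl.get_wrist_torque(): the same for the moment, N m.
- ctrl.get_width(): finger opening in m.
- ctrl.get_gripper_force(): force on a finger pad.
Only numpy, scipy, OpenCV 4.12 (cv2) and the standard library are available. Lean on these libraries where they do the work, as an engineer would, in place of code of your own. Each camera call takes 0.05 s, during which the arm holds its last target. There are 200 camera calls.

## Task

One foot of the portable hob is seized short, so the hob sits low at that corner. Take the round level off the tiles and set it down in the middle of the glass top, then push the thin end of the tapered wooden shim in under the case at the low corner until the level's bubble rests inside its ring. Leave level and shim there; do not shove the hob along the worktop or disturb the flat packer, mug, jar and pepper mill.

Things in the scene. Friction and masses are not known exactly. Their poses are not given: they have to be found in the camera images.
- hob: Square induction hob, black case 260 x 260 mm, 1.6 to 2.4 kg, dark glass top 55 mm above the worktop when level. Origin: centre of the square at the height of the foot soles; z up. -x is its front, with the strip of touch keys and red display; +y is the left side for someone facing that front. The flat underside of the case is 11 mm above the soles. Three feet, 24 mm across, 11 mm high.
- stud (a point): Fourth foot of the hob, at (-x, +y): a bare 18 mm steel stud, seized screwed in 2.5 to 4 mm short (varies). All feet stand 78 mm from the hob's centre along x and y. The hob leans on the stud, pivoted on the line through the two neighbour feet, 3 to 10 N on this corner; the far foot hangs clear and meets the worktop again when the hob is level. Axes as the hob's.
- low_corner (a point): The hob's low corner, bottom edge of the case: (-130, 130, 11) mm in the hob's frame, between the front with the keys and the +y side; axes as the hob's. About 4 to 7 mm above the worktop at first, 11 mm when level. The stud begins 43 mm in from each side: a 32 mm shim pushed in square to a side with its centre line 18 mm from the corner passes beside it.
- hob_top (a point): Centre of the hob's glass top, 55 mm above the foot soles. Axes as the hob's.
- shim: Tapered shim of plain pale wood, 110 x 32 mm, 40 g, lying flat at any heading. Origin: centre of its underside. +x points to the thin end, 2 mm thick, 55 mm from the origin; it thickens evenly (0.155 mm per mm) to 19 mm at the butt, 55 mm the other way. The sides are upright and parallel, 32 mm apart along y.
- level: Round bull's-eye spirit level, aluminium, 60 mm across, 18 mm high, 0.12 kg, green face, standing on the stack of tiles at first. Origin: centre of its underside; z up.
- level_mark (a point): Centre of the level's face, 16.5 mm above its underside, in the middle of the black ring (9 mm radius).
- bubble (a point): Centre of the level's pale bubble, 12 mm across, seen on the green face. It drifts to the high side, about 6.1 mm for each degree of tilt (vial curvature 350 mm), at most 13 mm along the level's x and y, and takes about 1 s to settle after a move.
- tiles: Fixed stack of four white wall tiles, 108 x 108 mm, 32 mm high. Origin: centre of its underside.
- packer: Flat packer of the same pale wood as the shim, 100 x 32 x 12 mm, of even thickness: a bystander. Origin: centre of its underside, long side along x.
- mug: Blue stoneware mug, 80 mm across, 90 mm high, standing 20 to 35 mm off the front of the hob: a bystander. Origin: centre of its underside; the handle, on its +y, points away from the hob and ends 77 mm from the axis.
- jar: Amber glass jar with a steel cap, 76 mm across, 115 mm high, standing 22 to 37 mm off the +y side of the hob: a bystander. Origin: centre of its underside.
- mill: Turned dark wood pepper mill, 50 mm across its foot, 138 mm high: a bystander. Origin: centre of its underside.
Not all that is in view belongs to the job. What is shaped like the shim but black or orange is not meant.

How it is judged:
On the way, in this order (a step that is already met when the one before it is completed fails the run):
1. the level stands in the middle of the hob's glass top, let go (x of level in the frame of hob between -0.05 and 0.05 m and y of level in the frame of hob between -0.05 and 0.05 m and z of level in the frame of hob_top between -0.003 and 0.003 m and contact force between the fingers and level below 0.05 N), for 0.3 s.
2. the shim bears up the low corner and the bubble is inside its ring (x of level in the frame of hob between -0.05 and 0.05 m and y of level in the frame of hob between -0.05 and 0.05 m and z of level in the frame of hob_top between -0.003 and 0.003 m and contact force between shim and hob above 0.3 N and horizontal distance between shim and low_corner below 0.075 m and angle between shim's own z axis and vertical below 0.06 rad and distance between bubble and level_mark below 0.0032 m), for 0.3 s.
At the end, for the whole second after the job is handed in: The bubble rests inside the ring (within 3.2 mm of centre); the level stands on the glass within 50 mm of the middle each way; the shim, flat and let go, bears the hob within 75 mm of the low corner; the hob moved under 30 mm, packer, mug, jar and mill under 20 mm and upright; all at rest (all of step 2 and contact force between the fingers and level below 0.05 N and contact force between the fingers and shim below 0.05 N and distance of hob from where it was at the start of the episode below 0.03 m and linear speed of each of hob, shim, level below 0.01 m/s and distance of each of packer, mug, jar, mill from where it was at the start of the episode below 0.02 m and angle between each of packer, mug, jar, mill's own z axis and vertical below 0.15 rad); the robot touches nothing.
It fails at once if the hob is shoved along the worktop by more than 30 mm (distance of hob from where it was at the start of the episode above 0.03 m).
It fails at once if the packer is moved by more than 20 mm or tipped (distance of packer from where it was at the start of the episode above 0.02 m or angle between packer's own z axis and vertical above 0.15 rad).
It fails at once if the mug is moved by more than 20 mm or tipped (distance of mug from where it was at the start of the episode above 0.02 m or angle between mug's own z axis and vertical above 0.15 rad).
It fails at once if the jar is moved by more than 20 mm or tipped (distance of jar from where it was at the start of the episode above 0.02 m or angle between jar's own z axis and vertical above 0.15 rad).
It fails at once if the mill is moved by more than 20 mm or tipped (distance of mill from where it was at the start of the episode above 0.02 m or angle between mill's own z axis and vertical above 0.15 rad).
It also fails if it takes over 72 s, if anything falls off the work surface, if the arm or the gripper's body presses on something with over 40 N, if the wrist force passes 120 N, or if a joint passes its speed limit or range.

## Working session

There is one attempt and no reset: what is moved stays moved. The work goes in short steps, each a Python script; the robot and the scene stay as the last script left them, time stands still between calls to the robot, and variables do not carry over. Pictures are saved under pics/ and viewed, at most 10 in all, crops included, and the job is handed in when it is done.

```bash
mkdir -p pics; ls
python3 - <<'E'
from cell import ctrl, kin, snapshot
import cv2
for n in("top","side"):
    s=snapshot(n); cv2.imwrite(f"pics/{n}0.png",cv2.resize(s["img"],(800,600),interpolation=cv2.INTER_CUBIC)); 
    cv2.imwrite(f"pics/{n}0raw.png",s["img"])
    R=cv2.Rodrigues(s["rvec"])[0]; print(n,s["mtx"].tolist(),(-R.T@s["tvec"].reshape(3)).round(3),R.round(2).tolist())
E
```

```text
pics
top [[346.98787725298087, 0.0, 252.4358065867596], [0.0, 346.98787725298087, 191.0635458706831], [0.0, 0.0, 1.0]] [0.326 0.045 1.237] [[-0.02, -1.0, -0.01], [-0.99, 0.02, -0.17], [0.17, 0.01, -0.99]]
side [[380.09788934840515, 0.0, 257.81800988388005], [0.0, 380.09788934840515, 191.5748889682291], [0.0, 0.0, 1.0]] [-0.101  0.626  0.839] [[-0.68, -0.73, 0.02], [-0.51, 0.45, -0.73], [0.53, -0.51, -0.68]]
```

View pics/top0.png

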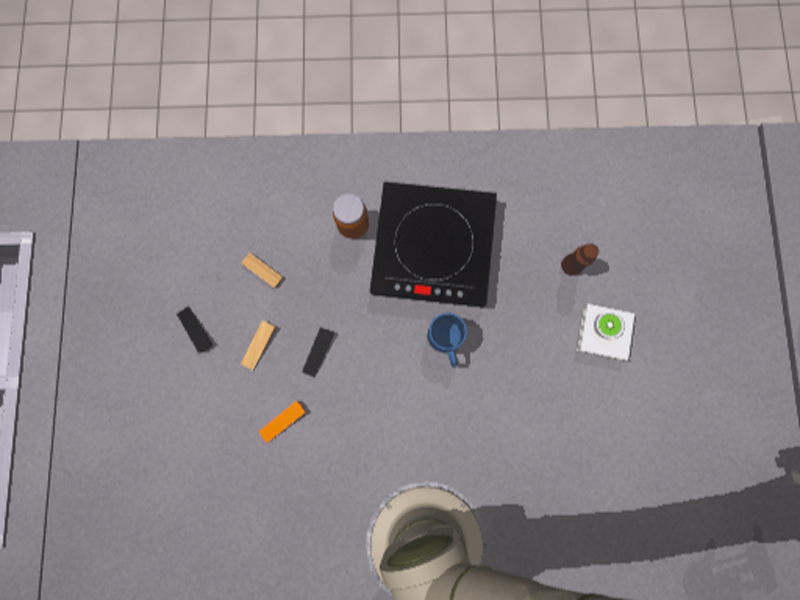

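View pics/side0.png

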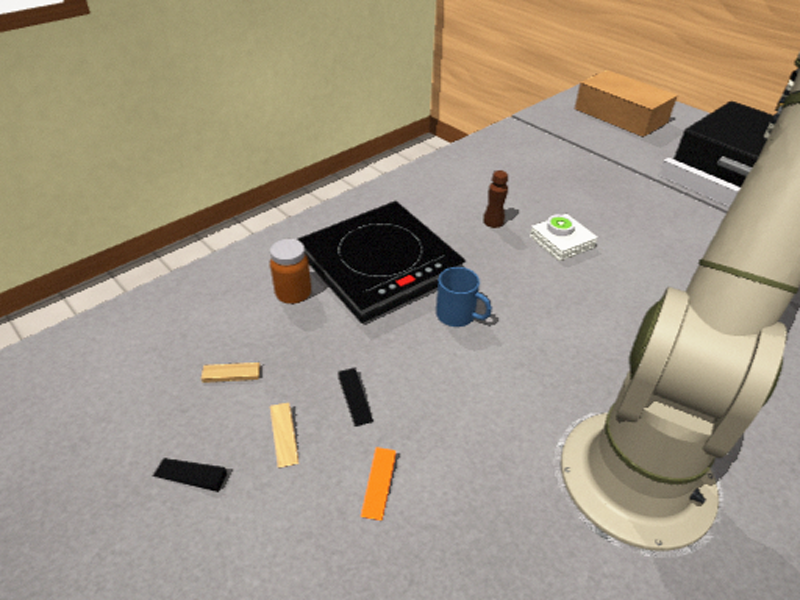

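Top view: hob with corners (384,183), (496,193), (488,306), (371,295), the last being the low corner. Level is at (610,325) on the tiles, mug (447,333), jar (350,215), mill (580,260). The pale wood pieces are A (262,270) and B (258,345). The black pieces (194,330), (319,352) and the orange one (282,421) are decoys. An enlarged crop should separate shim from packer.

Run:
```python
import cv2, numpy as np
t=cv2.imread("pics/top0raw.png"); s=cv2.imread("pics/side0raw.png")
a=t[155:245,145:205]; b=s[225:305,120:200]
a=cv2.resize(a,(400,600),interpolation=cv2.INTER_CUBIC); b=cv2.resize(b,(400,400),interpolation=cv2.INTER_CUBIC)
o=np.zeros((600,800,3),np.uint8); o[:,:400]=a; o[:400,400:]=b
cv2.imwrite("pics/crop1.png",o)
c=cv2.resize(t[110:200,230:325],(800,758),interpolation=cv2.INTER_CUBIC)
```

```text
(no output)
```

View pics/crop1.png

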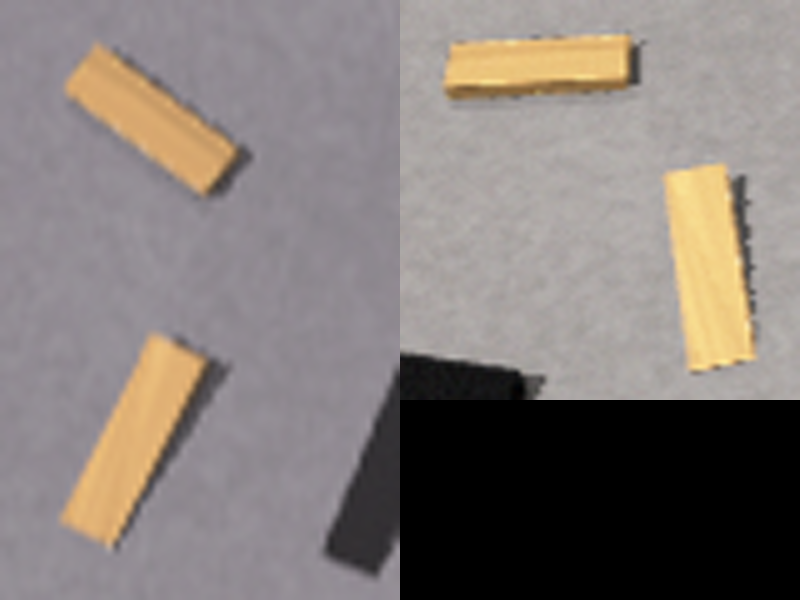

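A (packer): even-thickness edge face and about 100 mm long. B (shim): its shadow is wide at the upper (+x) end and shrinks to nothing at the lower end, so it tapers, with the thin end toward the robot. B is the one to take.

```bash
cat > h.py <<'E'
from cell import ctrl, kin, snapshot
import cv2, numpy as np
from scipy.spatial.transform import Rotation as Rn
def unproj(s,px,z):
    R=cv2.Rodrigues(s["rvec"])[0]; t=np.array(s["tvec"]).reshape(3)
    c=-R.T@t; d=R.T@np.linalg.inv(s["mtx"])@np.array([px[0],px[1],1.]); return c+d*(z-c[2])/d[2]
def proj(s,P): return cv2.projectPoints(np.array(P,float).reshape(-1,1,3),s["rvec"],s["tvec"],s["mtx"],None)[0].reshape(-1,2)
def down(yaw):  # tool z down, tool y axis at heading yaw (world)
    y=np.array([np.cos(yaw),np.sin(yaw),0]); z=np.array([0,0,-1.]); return Rn.from_matrix(np.c_[np.cross(y,z),y,z]).as_quat()
E
python3 - <<'E'
from h import *
s=snapshot("top")
r8=lambda p:((p[0]+.5)*.64-.5,(p[1]+.5)*.64-.5)
g=lambda n,p,z:print(n,unproj(s,p,z)[:2].round(4))
for n,p,z in [("farL",(384,183),.055),("farR",(496,193),.055),("nearR",(488,306),.055),("low",(371,295),.049),("level",(610,325),.049),("mugrim",(447,333),.09),("jarcap",(349,208),.115),("tileA",(588,305),.032),("tileB",(635,312),.032),("tileC",(629,360),.032),("tileD",(580,352),.032),("mill",(573,266),.01)]: g(n,r8(p),z)
k=60/400
for n,p,z in [("buttL",(153,332),.019),("buttR",(207,357),.019),("thinR",(111,548),.002),("thinL",(61,520),.002)]: g(n,((p[0]+.5)*k+144.5,(p[1]+.5)*k+154.5),z)
# second view level: green centroid
for nm in("top","side"):
    s=snapshot(nm); i=s["img"].astype(int); m=(i[...,1]>i[...,0]+60)&(i[...,1]>i[...,2]+40); v,u=np.nonzero(m); print(nm,len(u),unproj(s,(u.mean(),v.mean()),.0485).round(4))
    # pale wood mask for B
    w=((i[...,2]>i[...,0]+45)&(i[...,1]>130)&(i[...,2]>150)&(i[...,1]>i[...,2]*.65)).astype(np.uint8)
    n,l,st,c=cv2.connectedComponentsWithStats(w)
    for j in range(1,n):
        if st[j,4]>80: print(nm,st[j,4],c[j].round(1),unproj(s,c[j],.010)[:2].round(4))
E
```

```text
farL [0.7949 0.0772]
farR [ 0.7649 -0.1778]
nearR [ 0.5047 -0.1474]
low [0.5357 0.1102]
level [ 0.4581 -0.4133]
mugrim [ 0.4433 -0.0523]
jarcap [0.716  0.1521]
tileA [ 0.5059 -0.3746]
tileB [ 0.488  -0.4777]
tileC [ 0.3819 -0.4549]
tileD [ 0.4015 -0.3489]
mill [ 0.6009 -0.3548]
buttL [0.4893 0.3601]
buttR [0.4754 0.3311]
thinR [0.3763 0.3843]
thinL [0.3916 0.4114]
top 135 [ 0.4596 -0.4126  0.0485]
top 234 [166.8 172.5] [0.6075 0.3676]
top 285 [164.4 220.5] [0.4329 0.3722]
side 70 [ 0.4641 -0.4147  0.0485]
side 24190 [134.5  76.1] [ 1.5107 -0.1018]
side 15190 [391.2  34.1] [ 1.0238 -1.5143]
side 321 [147.1 236.7] [0.6118 0.3669]
side 544 [181.2 278. ] [0.4331 0.3742]
```

Run:
```python
from h import *
q=down(.84); L=np.array([.460,-.413])
ctrl.gripper_to(.09)
ctrl.move_pose([*L,.14],q); ctrl.servo_line([*L,.037])
ctrl.gripper_to(.05,20); print("w",ctrl.get_width(),ctrl.get_gripper_force())
ctrl.servo_line([*L,.24],max_speed=.25)
C=np.array([.650,-.0345]); q2=down(1.45)
ctrl.move_pose([*C,.18],q2); ctrl.servo_line([*C,.085])
h=ctrl.servo_line([*C,.05],max_speed=.03,force_limit=3); print(h,ctrl.get_tool_pos(),ctrl.get_width())
ctrl.gripper_to(.085)
p=np.array(ctrl.get_tool_pos()); ctrl.servo_line([*p[:2],.20],max_speed=.25)
# check shim path IK
th=2.653; S=np.array([.4332,.3722]); g=S-.035*np.array([np.cos(th),np.sin(th)])
ex=np.array([.9928,-.1197]);ey=np.array([.1197,.9928])
P0=C-.112*ex+(.13+.055+.012+.035)*ey; f=np.arctan2(-ey[1],-ey[0])
for sg in(1,-1):
  for pp,y in((g,th),(P0,f)):
    r=kin.inverse_kinematics([*pp,.03],down(y+sg*np.pi/2)); print(sg,pp.round(3),None if r is None else np.round(r,2))
print(ctrl.get_time_s())
```

```text
w 0.059581249643510706 20.0006166100502
True [ 0.64972527 -0.0344516   0.06034875] 0.06008209061246757
1 [0.464 0.356] [-0.07  1.01 -1.15  2.01  1.16  1.    2.39]
1 [0.567 0.209] [-0.31  0.72 -0.21  2.    0.32  0.45 -0.87]
-1 [0.464 0.356] [-0.45  0.74 -0.46  2.04  0.65  0.51 -0.3 ]
-1 [0.567 0.209] [ 0.12  0.89 -0.91  1.98  1.01  0.81  1.63]
8.9667
```

Run:
```python
from h import *
th=2.653; S=np.array([.4332,.3722]); g=S-.035*np.array([np.cos(th),np.sin(th)])
C=np.array([.650,-.0345]);ex=np.array([.9928,-.1197]);ey=np.array([.1197,.9928])
P0=C-.112*ex+(.13+.055+.012+.035)*ey; f=np.arctan2(-ey[1],-ey[0])
ctrl.move_pose([*g,.20],down(th-np.pi/2)); ctrl.gripper_to(.06)
ctrl.servo_line([*g,.03]); h=ctrl.servo_line([*g,.003],max_speed=.05,force_limit=4); print(h,ctrl.get_tool_pos())
ctrl.gripper_to(.02,25); print("w",ctrl.get_width(),ctrl.get_gripper_force())
z=ctrl.get_tool_pos()[2]
ctrl.servo_line([*g,.14],max_speed=.25)
ctrl.move_pose([*P0,.14],down(f-np.pi/2))
ctrl.servo_line([*P0,z+.012]); print(ctrl.get_time_s(),z,ctrl.get_width())
a=snapshot("top")["img"][100:250,170:330]; b=snapshot("side")["img"][110:260,140:300]
cv2.imwrite("pics/c2.png",cv2.resize(np.hstack([a,b]),(800,375),interpolation=cv2.INTER_CUBIC))
```

```text
False [0.46397526 0.35582508 0.00282348]
w 0.03188390848294429 25.00045624561608
17.0833 0.003175135515118263 0.0317229282835468
```

View pics/c2.png

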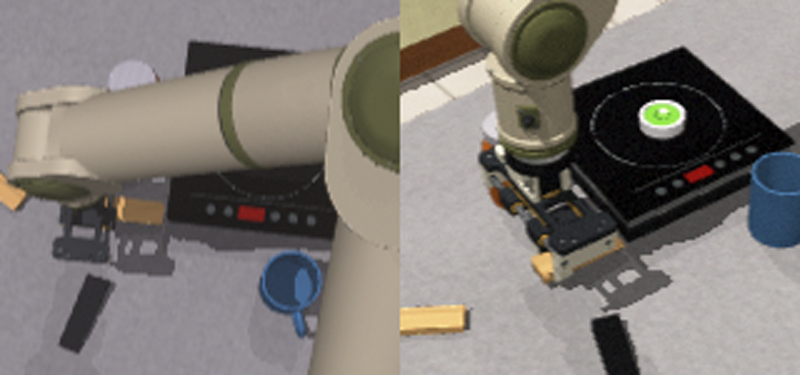

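```bash
cat >> h.py <<'E'
C=np.array([.650,-.0345]);ex=np.array([.9928,-.1197]);ey=np.array([.1197,.9928])
P0=C-.112*ex+(.13+.055+.012+.035)*ey
def bub(nm="side",save=None):
    s=snapshot(nm); c=proj(s,[*C,.0715])[0].round().astype(int); r=16; k=10
    x0,y0=c-r; im=cv2.resize(s["img"][y0:y0+2*r,x0:x0+2*r],None,fx=k,fy=k,interpolation=cv2.INTER_CUBIC)
    if save: cv2.imwrite(save,im)
    i=im.astype(int); g=((i[...,1]>i[...,0]+50)&(i[...,1]>i[...,2]+30)).astype(np.uint8)
    n,l,st,_=cv2.connectedComponentsWithStats(g); j=1+st[1:,4].argmax()
    h=cv2.convexHull(cv2.findContours((l==j).astype(np.uint8),cv2.RETR_EXTERNAL,cv2.CHAIN_APPROX_NONE)[0][0]); 
    (ce,ax,an)=cv2.fitEllipse(h); M=np.zeros(g.shape,np.uint8); cv2.ellipse(M,(ce,(ax[0]*.92,ax[1]*.92),an),1,-1)
    w=np.minimum(i[...,0],i[...,2])*M; t=.55*w.max()+.45*np.median(w[M>0]); w=np.clip(w-t,0,None)
    v,u=np.mgrid[:g.shape[0],:g.shape[1]]; b=(np.sum(u*w)/w.sum(),np.sum(v*w)/w.sum())
    f=lambda p:unproj(s,((p[0]+.5)/k-.5+x0,(p[1]+.5)/k-.5+y0),.0715)[:2]
    d=(f(b)-f(ce))*1e3; return np.round([d@ex,d@ey],1),(f(ce)-C).round(3),np.round(ax,0)
E
python3 - <<'E'
from h import *
print(bub(save="pics/b0.png"))
z=.003175
ctrl.servo_line([*P0,z],max_speed=.05); F0=np.array(ctrl.get_contact_force())
for d in (.015,.03,.042):
    h=ctrl.servo_line([*(P0-(.012+d)*ey),z],max_speed=.04,force_limit=25); ctrl.pause(.8)
    print(d,h,(np.array(ctrl.get_contact_force())-F0).round(1),np.array(ctrl.get_tool_pos()).round(4),bub(save=f"pics/b{int(d*1000)}.png"),ctrl.get_time_s())
ims=[cv2.imread(f"pics/b{n}.png") for n in(0,15,42)]
cv2.imwrite("pics/bb.png",cv2.resize(np.hstack(ims),(780,260)))
E
```

```text
(array([ 5.8, -6.5]), array([0.003, 0.   ]), array([ 90., 146.]))
0.015 False [ 0.7  0.1 -0.6] [0.5633 0.1824 0.0032] (array([ 5.7, -6.4]), array([0.003, 0.   ]), array([ 90., 146.])) 19.3
0.03 False [ 0.3 -1.3 -3.5] [0.5615 0.1675 0.0032] (array([ 5.4, -6.3]), array([0.003, 0.   ]), array([ 91., 146.])) 20.675
0.042 False [ 0.1 -0.5 -3.6] [0.5601 0.1556 0.0031] (array([ 2.5, -3.5]), array([ 0.003, -0.   ]), array([ 89., 146.])) 21.975
```

View pics/bb.png

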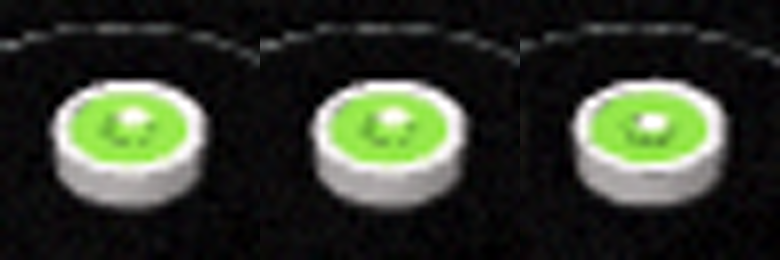

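The bubble started up-right of the ring and is moving toward its centre as the shim goes in. About 13 mm more depth is needed.

Run:
```python
from h import *
z=.003175
for d in (.050,.0545,.057):
    h=ctrl.servo_line([*(P0-(.012+d)*ey),z],max_speed=.04,force_limit=25); ctrl.pause(1.2)
    b=bub(save="pics/b57.png"); print(d,h,np.array(ctrl.get_contact_force()).round(1),np.array(ctrl.get_tool_pos()).round(4),b,ctrl.get_time_s())
    if np.dot(b[0],[.707,-.707])<.7: break
```

```text
0.05 False [ 0.5 -2.  -3.3] [0.5591 0.1475 0.0032] (array([ 1.3, -0.3]), array([ 0.003, -0.001]), array([ 89., 145.])) 23.575
0.0545 False [ 1.   4.2 -5. ] [0.5587 0.1434 0.0032] (array([-0.1,  0.8]), array([ 0.003, -0.001]), array([ 89., 144.])) 25.0833
```

Run:
```python
from h import *
p=np.array(ctrl.get_tool_pos())
ctrl.gripper_to(.05); ctrl.servo_line([*p[:2],.2],max_speed=.2)
ctrl.goto_joints([1.247,0.599,-0.003,1.599,0.002,0.943,-0.08]); ctrl.pause(.8)
print(bub(save="pics/e1.png"),bub("top",save="pics/e2.png"),ctrl.get_time_s())
a=snapshot("top")["img"][100:250,170:330]; b=snapshot("side")["img"][110:260,140:300]
o=np.vstack([cv2.resize(np.hstack([a,b]),(800,375),interpolation=cv2.INTER_CUBIC),np.zeros((220,800,3),np.uint8)])
for n,x in(("e1",50),("e2",350)): o[375:595,x:x+220]=cv2.resize(cv2.imread(f"pics/{n}.png"),(220,220))
cv2.imwrite("pics/fin.png",o)
```

```text
(array([0.2, 0.5]), array([ 0.003, -0.001]), array([ 90., 145.])) (array([0.8, 0.1]), array([-0.001, -0.001]), array([136., 142.])) 30.9
```

View pics/fin.png

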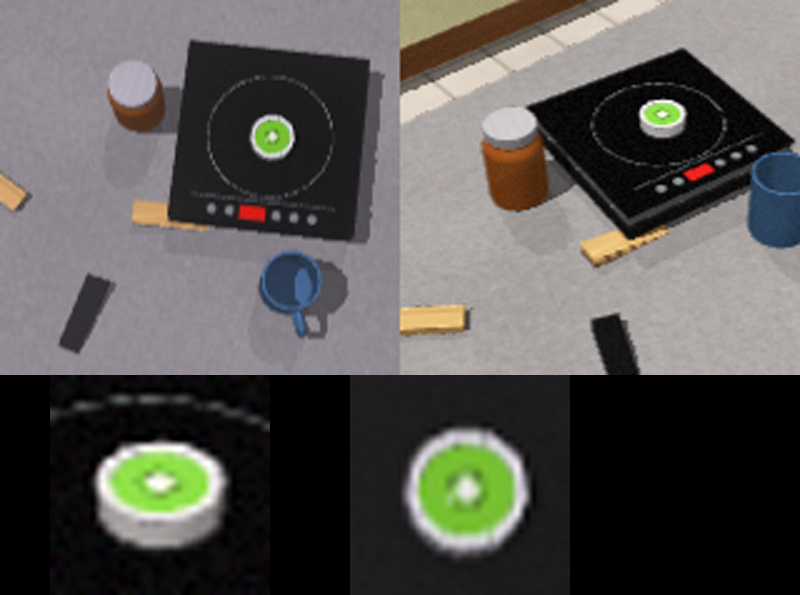

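The bubble sits in the ring in both views, within about 1 mm. The shim bears the low corner at crop pixel (170,215), and jar, mug and packer have not moved.

```bash
python3 -c "
from cell import ctrl
print(ctrl.close_job(),ctrl.get_time_s())"
```

```text
the job is handed in; nothing more can be done
the job is handed in; nothing more can be done
```

I handed the job in at about 31 s: the level stands in the middle of the glass, the shim holds up the low corner, and the bubble was within about 1 mm of its ring's centre in both cameras; the verdict was not shown.

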